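Index the mitre box to the hexagon stop and lock it

TASK

The mitre box has to be set for sawing the sides of a six-sided frame. Push the red tab at the end of its swing bar round to the right until the bar clicks into the stop marked with the yellow hexagon, then press the black cam lever on the front of the box fully down to lock it there. Only push and press with the fingertips: grip and lift nothing, leave the lever alone until the bar stands in its stop, and do not disturb the batten on the mitre box or the tools lying about.

Things in the scene. Friction and masses are not known exactly. Their poses are not given: they have to be found in the camera images.
- pivot (a point): Mitre box, fixed to the bench, turned by up to 20 degrees: aluminium saw table 330 mm wide, 88 mm deep, top z = 54 mm; fence behind it up to 100 mm; blue feet. Origin: on the bench under the pivot of the swing bar, which lies 68 mm behind the table's front edge. z up, -x to the front of the box (0 degrees, roughly to the robot), +y to the robot's left.
- hexagon_right (a point): Mark of the yellow hexagon, 30 degrees right of the box's front, on the rim of the flat scale before the table (rim 130 mm from the pivot, top z = 34 mm). Signs about 15 mm wide lie on the scale at each stop: 0 degrees white bar, 15 blue twelve-sided, 30 yellow hexagon, 45 red square, from left to right.
- swing_bar: Dark steel bar that turns level about the pivot, under the table; origin at the pivot, z = 6 mm, its -x along the bar to the front. Turned about z against the box: 0 straight, positive with the front end to the right (robot's -y); starts at 0 or 15 degrees or between. A spring roller clicks it into each stop from 2 degrees off; 3 to 8 N at the tab push it out of one, 1 to 3 N between.
- pointer (a point): Tip of the small red pointer on the bar, over the scale's rim, 130 mm from the pivot, z = 36 mm; it stands over the sign's mark when the bar is in that stop.
- tab (a point): Middle of the red upright tab at the front end of the swing bar, 249 mm from the pivot, z = 24 mm; x along the bar to the pivot, y across it to the left. Tab: 28 mm along the bar, 10 mm thick across it, from z = 8 to 40 mm, both sides free. The bar behind it is 30 mm wide, from z = 7 to 19 mm, and ends 240 mm from the pivot.
- tab_left: Left half (5 mm) of the red tab; a push to the right presses on this face. Origin at the foot of the tab, 249 mm from the pivot, z = 8 mm.
- tab_right: Right half (5 mm) of the red tab; same origin.
- front_guide (a point): Top (z = 132 mm) of the pair of saw-guide rods that stand on the bar's blue block, 150 mm out from the pivot: 18 mm along the bar and 38 mm across it. A second pair stands 58 mm behind the pivot. Keep the gripper clear of them.
- lock_lever (a joint): Black cam lever on the table's front edge, left of the scale (rad): 0 to 0.12 raised at the start (46 degrees up at 0, pointing to the front), 0.8 fully down, level. Hinged 80 mm before and 97 mm left of the pivot at z = 34 mm, 50 mm long, 20 mm wide; stays where it is left; 1 to 4 N press it down. It drives a bolt into the bar's disc at a stop; off a stop it goes hard.
- lever_pad (a point): Point on the upper face of the black lever, 40 mm from its hinge; with the lever down it is at z = 43 mm, 120 mm before and 97 mm left of the pivot.
- lever_grip: Black handle of the cam lever, origin at the lever's hinge; turns with the lever.
- lever_side_left: Grey strip along the left side of the lever (origin at the lever's hinge).
- lever_side_right: Grey strip along the right side of the lever (origin at the lever's hinge).
- batten: Loose wooden batten, 50 x 222 x 30 mm, lying along the fence on the mitre box's table; origin at the centre of its underside, long side along its y.
- pencil: Green pencil, 123 mm long, 7 mm thick, lying on the bench; origin at its middle.
- tape_measure: Yellow tape measure, 36 x 87 x 64 mm, standing on the bench; origin at the centre of its underside.
- pliers: Blue pliers, 54 x 170 x 15 mm, lying on the bench; origin at the centre of their underside.
- offcut: Small dark wood offcut, 50 x 38 x 12 mm, lying on the bench; origin at the centre of its underside.
- glue_bottle: Glue bottle, 55 mm wide, 199 mm high, standing on the bench; origin at the centre of its underside.

How it is judged (in metres and radians):
On the way, in this order (a step that is already met when the one before it is completed fails the run):
1. the swing bar stands clicked into the hexagon stop, lever still up (horizontal distance between pointer and hexagon_right below 0.0045 m and angular speed of swing_bar below 0.05 rad/s and value of joint lock_lever below 0.4 rad), for 0.2 s.
2. the cam lever is pressed fully down with the bar in that stop (horizontal distance between pointer and hexagon_right below 0.0045 m and value of joint lock_lever above 0.72 rad), for 0.2 s.
At the end, for the whole second after the job is handed in: The swing bar is at rest in the hexagon stop (pointer within 4.5 mm of the hexagon's mark, about 2 degrees), the cam lever is down (at least 0.72 of its 0.8 rad), and the batten lies within 12 mm of where it was (all of step 2 and angular speed of swing_bar below 0.05 rad/s and distance of batten from where it was at the start of the episode below 0.012 m); the robot touches nothing.
It fails at once if the lever is pushed while the bar is not at the hexagon stop (contact force between lever_grip and the fingers above 2 N and not (horizontal distance between pointer and hexagon_right below 0.007 m)).
It fails at once if the tab or the lever is gripped: pressed from both sides at once (contact force between each of tab_left, tab_right and the fingers above 2 N or contact force between each of lever_side_left, lever_side_right and the fingers above 2 N).
It fails at once if the swing bar is lifted or tipped (angle between swing_bar's own z axis and vertical above 0.1 rad or height (world z) of swing_bar above 0.014 m).
It fails at once if the batten is lifted or shifted by more than 12 mm (distance of batten from where it was at the start of the episode above 0.012 m).
It fails at once if one of the things lying about is lifted or shifted by more than 15 mm (distance of any of pencil, tape_measure, pliers, offcut, glue_bottle from where it was at the start of the episode above 0.015 m).
It also fails if it takes over 38 s, if anything falls off the work surface, if the arm or the gripper's body presses on something with over 40 N, if the wrist force passes 120 N, or if a joint passes its speed limit or range.

ROBOT

A 6-joint arm with a two-finger parallel gripper is mounted at the origin on a cart in front of the work surface, level with it; the furniture and walls round the work are solid. World frame = base frame: x ahead of the robot, y to its left, z up, the work surface at z = 0. Lengths are in mm, angles in rad, forces in N, time in s.
With the tool pointing down it reaches from about 350 to 975 mm from the base axis. Payload 4.9 kg.
Tool frame: the origin (TCP) lies midway between the tips of the shut fingers; the grasp point (between the pads) lies 19 mm behind it; z points along the fingers, y is the line along which they close (so a half turn about z gives the same grasp; the last joint's range is limited). The gripper opens to 85 mm and grips with 20 to 120 N. Pads are 22 mm wide; open, the fingers measure 114 mm over their backs; the gripper's body (76 mm by 85 mm) begins 54 mm behind the grasp point. The pads swing forward as they close: fully open they stand 13 mm farther back than shut.
Start: joints at [0.984, 0.053, 1.613, -0, 1.476, -0.119], TCP at [281.814, 557.837, 231.304] pointing down, gripper open.
Joint ranges: [-3.01, 3.01], [-1.01, 2.22], [0.06, 2.58], [-1.02, 4.17], [0.09, 2.62], [-3.14, 3.14]. Speed limits (rad/s): [2.57, 2.57, 3.14, 3.14, 3.14, 3.14].

INTERFACE

Orientations are given as a unit quaternion [x, y, z, w].
In Python, from plant import manip, optics gives the robot as it stands (manip), with the cameras (optics).
- The arm moves only by the tool run_rows, called after "Call:" by a JSON object that holds its "fn" and its "kwargs", one argument or row to a line. Schema: {"type":"object","properties":{"motion":{"type":"array","items":{"type":"array","items":{"type":"number"},"minItems":5,"maxItems":5},"minItems":1,"maxItems":20},"squeeze":{"type":"number"},"only":{"type":"string"},"quiet":{"type":"boolean"},"lines":{"type":"string"}},"required":["motion"],"additionalProperties":false}. motion is a list of rows, 1 to 20 of them, each of 5 numbers: the opening from 0.0 (shut) to 1.0 (fully open), then dx, dy, dz in shares of the most that a row can go, 1 being 50 mm, then a turn about the tool's z in a scale on which 1.0 is pi rad; each row shifts and turns the commanded pose from where the row before left it, along the tool's axes as they then stand; what a row does not reach is not made up. A row lasts 1/10 s, in which the tool goes at most 50 mm and 0.15 rad, less where a joint would pass 70% of its speed; a pose out of reach is approached as far as the arm can. The fingers move at their own pace and stop on an object; squeeze is the grip in N (left out, the last holds). Time passes only in rows, so rows that do not move let the fingers close. The tool returns the time, the measured TCP pose, the force, the opening and the grip force at its end. only (a regular expression) keeps the lines of the reply that match it, lines (a string "A,B") keeps lines A to B, and quiet returns only ok. Input that does not fit is refused with a message, and nothing moves.
- manip.read_state(): the state, without advancing time (a new reading comes with each control period).
- optics.camera(name): name is "scene" or "top"; returns the picture (420x560x3 uint8, blue, green, red); there is no depth.
- optics.camera_params(name): a dict with "vfov" (degrees; the focal length in pixels is half the picture's height over the tangent of half this angle, whatever the lens; pixels are square), "cx", "cy" (the principal point, pixels), "D" ([k1, k2, p1, p2, k3] as OpenCV has them; the pictures are not rectified), "eye" and "attitude" of the camera in the world. Camera axes: x right, y up, looking along -z (the intrinsics and any distortion apply to the point x, -y, -z); pixel columns grow to the right and rows downward; lengths in mm; the calibration is good to about 2 mm. A picture is of the moment at which its call begins. camera_params takes no time and is no camera call.
- manip.close_job(): hands the job in; it is judged then, once.
The state is a dict: "clock": time; "joints": joint angles; "joint_velocities": joint speeds; "effort": joint torques, N m; "tool_pos": TCP position; "tool_rot": TCP orientation; "contact_force": force on the tool from outside, world axes, zero at the start; "ft_torque": the same for the moment, N m; "finger_gap": opening from 0.0 (shut) to 1.0 (fully open); "gripper_force": force on a finger pad.
Only numpy, scipy, OpenCV 4.12 (cv2) and the standard library are available. Lean on these libraries where they do the work, as an engineer would, in place of code of your own. Each camera call takes 0.05 s, during which the arm holds its last target. There are 200 camera calls.

## Working session

There is one attempt and no reset: what is moved stays moved. The work goes in short steps, Python scripts to look and compute and a tool call to move; the robot and the scene stay as the last step left them, time stands still between calls to the robot, and variables do not carry over. Pictures are saved under pics/ and viewed, at most 10 in all, crops included, and the job is handed in when it is done.

```bash
ls; mkdir -p pics; cat > h.py <<'E'
import numpy as np,cv2
from plant import manip, optics
from scipy.spatial.transform import Rotation as R
def cam(n):
    p=optics.camera_params(n); return p
def K(p,h=420):
    f=h/2/np.tan(np.radians(p["vfov"])/2); return np.array([[f,0,p["cx"]],[0,f,p["cy"]],[0,0,1.]])
def rot(p):
    a=np.array(p["attitude"],float); return a if a.shape==(3,3) else R.from_quat(a).as_matrix()
def ray(p,uv):
    x=cv2.undistortPoints(np.array([[uv]],float),K(p),np.array(p["D"],float))[0,0]
    return np.array(p["eye"],float),rot(p)@np.array([x[0],-x[1],-1])
def onz(p,uv,z):
    e,d=ray(p,uv); return e+d*(z-e[2])/d[2]
def proj(p,X):
    c=rot(p).T@(np.array(X,float)-p["eye"]); c=c*[1,-1,-1]
    return cv2.projectPoints(c.reshape(1,1,3),np.zeros(3),np.zeros(3),K(p),np.array(p["D"],float))[0].ravel()
def two(p,a,q,b):
    e,d=ray(p,a);g,k=ray(q,b);s=np.linalg.lstsq(np.c_[d,-k],g-e,rcond=None)[0]
    A=e+d*s[0];B=g+k*s[1];return (A+B)/2,np.linalg.norm(A-B)
E
python3 - <<'E'
from h import *
for n in("scene","top"):
    cv2.imwrite(f"pics/{n}0.png",optics.camera(n)); print(optics.camera_params(n))
print(manip.read_state())
E
```

```text
pics
plant.py
{'vfov': 42.85138415461608, 'cx': 282.7337199343062, 'cy': 217.3475001044881, 'D': array([-0.10932356,  0.        ,  0.        ,  0.        ,  0.        ]), 'eye': array([-139.25355525, -461.44262105, 1072.64932771]), 'attitude': array([ 0.3566659 , -0.14924298, -0.34513911,  0.85521633])}
{'vfov': 49.59878386400686, 'cx': 278.2393293911382, 'cy': 210.20112387653106, 'D': array([-0.09845054,  0.        ,  0.        ,  0.        ,  0.        ]), 'eye': array([ 396.71671168,  249.48561514, 1147.81022196]), 'attitude': array([-0.045984  ,  0.05006837,  0.70973619, -0.70117984])}
{'clock': 0.1, 'joints': array([ 9.84020275e-01,  5.32473349e-02,  1.61417891e+00, -6.35545367e-06,
        1.47600200e+00, -1.19017117e-01]), 'joint_velocities': array([ 1.93843026e-04,  8.28181337e-06, -4.01113947e-03,  1.79914009e-03,
       -8.53723462e-04,  2.21073703e-04]), 'effort': array([ 1.09610017e-03, -3.94903851e+01, -3.71362174e+01, -9.45164032e-06,
        3.98937904e-03,  1.74031200e-06]), 'tool_pos': array([281.49545502, 557.37679362, 230.19966161]), 'tool_rot': array([ 2.31752713e-01,  9.72774300e-01, -8.62328316e-04, -3.14237127e-04]), 'contact_force': array([-1.27350985, -0.29560127,  0.46629653]), 'ft_torque': array([-0.02705812, -0.02709328,  0.04906766]), 'gripper_force': 0.0, 'finger_gap': 0.9995479662394057}
```

View pics/top0.png

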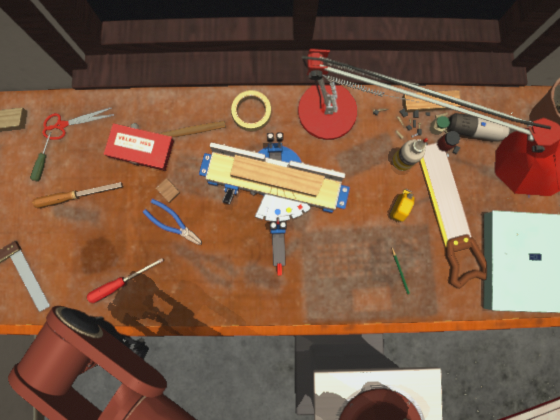

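View pics/scene0.png

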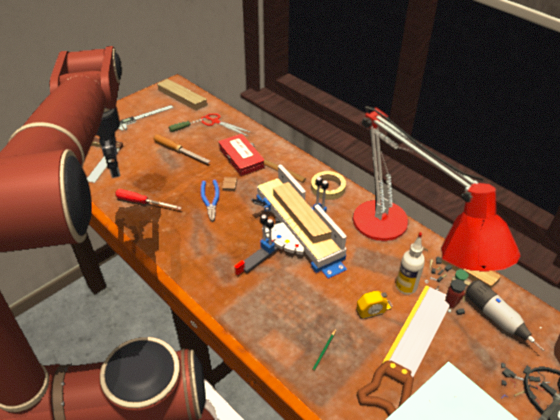

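The top view shows the box round (275,185), the tab at (280,270), the scale at (283,208) and the lever near (230,195). In the scene view the tab is at (240,267) and the lever near (266,220). I'll zoom in on both.

```bash
python3 - <<'E'
from h import *
a=cv2.imread("pics/top0.png")[140:285,190:360]; b=cv2.imread("pics/scene0.png")[165:285,220:355]
cv2.imwrite("pics/tz.png",cv2.resize(a,None,fx=4,fy=4,interpolation=cv2.INTER_CUBIC))
cv2.imwrite("pics/sz.png",cv2.resize(b,None,fx=4.5,fy=4.5,interpolation=cv2.INTER_CUBIC))
E
```

```text
(no output)
```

View pics/tz.png

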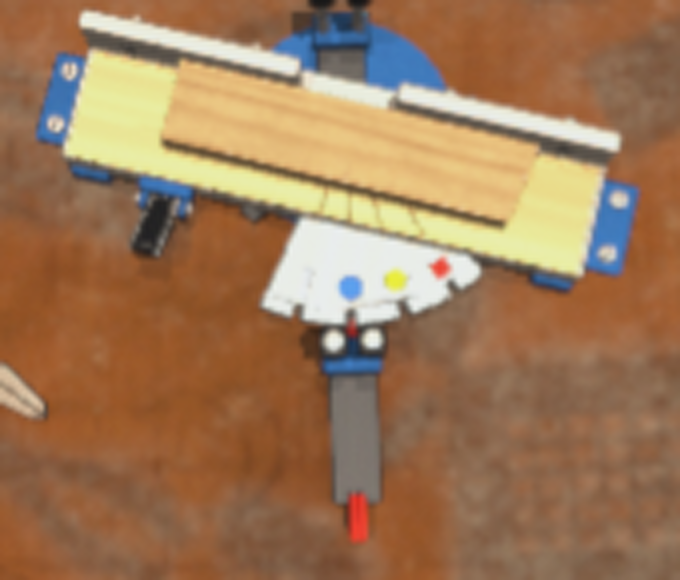

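View pics/sz.png

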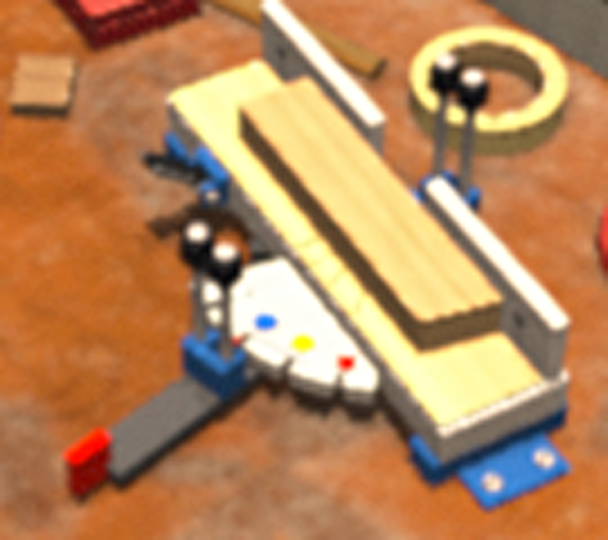

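The zooms show the bar at or near the blue 15° stop (pointer at zoom 352,325; blue sign at 350,287). The yellow sign is at (396,280), the tab runs from (358,494) to (358,540), and the lever is raised from (165,190) to (147,250). The table's front corners are (65,155) and (583,275).

```bash
cat > m.py <<'E'
from h import *
def cen(img,lo,hi,box):
    x0,y0,x1,y1=box; m=cv2.inRange(cv2.cvtColor(img[y0:y1,x0:x1],cv2.COLOR_BGR2HSV),lo,hi)
    n,l,s,c=cv2.connectedComponentsWithStats(m); i=1+np.argmax(s[1:,4]); ys,xs=np.where(l==i)
    return c[i]+[x0,y0],s[i,4],np.c_[xs+x0,ys+y0]
E
python3 - <<'E'
from m import *
np.set_printoptions(precision=1,suppress=True)
t=cv2.imread("pics/top0.png");s=cv2.imread("pics/scene0.png");P=cam("top");Q=cam("scene")
z=lambda x,y:(190+(x+.5)/4-.5,140+(y+.5)/4-.5)
y=lambda a,b:(220+(a+.5)/4.5-.5,165+(b+.5)/4.5-.5)
L=onz(P,z(65,155),54);Rr=onz(P,z(583,275),54)
print("front L,R",L,Rr,np.linalg.norm(L-Rr))
u=(L-Rr)/np.linalg.norm(L-Rr); b=np.array([u[1],-u[0],0])  # +x of box (back)
yaw=np.arctan2(b[1],b[0]); piv=(L+Rr)/2+68*b; piv[2]=0
print("yaw deg",np.degrees(yaw),"piv",piv)
print("corner L,R 2view",two(P,z(65,155),Q,y(168,98)),two(P,z(583,275),Q,y(440,435)))
for n,lo,hi in(("blue",(100,100,80),(125,255,255)),("yel",(24,140,120),(35,255,255)),("red",(0,170,150),(6,255,255))):
    bt={"blue":(272,205,284,217),"yel":(284,204,294,216),"red":(294,201,306,213)}[n]
    bs={"blue":(272,230,283,242),"yel":(282,236,293,247),"red":(292,240,303,251)}[n]
    c,a,_=cen(t,lo,hi,bt);d,e,_=cen(s,lo,hi,bs);X=onz(P,c,34);v=X-piv
    print(n,c,a,d,e,X,"r,ang",np.hypot(*v[:2]),np.degrees(np.arctan2(-v[1],-v[0])-yaw),two(P,c,Q,d))
c,a,pts=cen(t,(0,150,120),(8,255,255),(265,255,295,285));d,e,_=cen(s,(0,150,120),(8,255,255),(225,250,260,285))
print("tab px",c,a,pts.min(0),pts.max(0))
for zz in(40,):
    for uv in(c,z(358,494),z(358,540)):
        X=onz(P,uv,zz);v=X-piv;print("tab",X,np.hypot(*v[:2]),np.degrees(np.arctan2(-v[1],-v[0])-yaw))
print("tab front/rear 2v",two(P,z(358,540),Q,y(68,455)),two(P,z(358,494),Q,y(108,432)))
print("tab cen 2v",two(P,c,Q,d))
print("lever tip 2v",two(P,z(147,252),Q,y(147,160)))
B=np.array([[np.cos(yaw),-np.sin(yaw)],[np.sin(yaw),np.cos(yaw)]])
for q,r in(((-80,97),"hinge"),((-120,97),"pad down"),((-80-35,97),"tip up")):
    X=piv[:2]+B@q;print(r,X,proj(P,[*X,80 if r=="tip up" else 36]))
for a in(15,30,40):
    X=piv[:2]-249*B@[np.cos(np.radians(a)),np.sin(np.radians(a))];print("tab at",a,X)
E
```

```text
front L,R [627.3 419.1  54. ] [549.1 103.   54. ] 325.6297313099352
yaw deg -13.895769999691 piv [654.3 244.7   0. ]
corner L,R 2view (array([627.2, 420.1,  51.1]), np.float64(1.7452137605842406)) (array([547.9, 103.8,  49.4]), np.float64(4.618721024028821))
blue [277.1 211.3] 22 [278.5 236. ] 12 [546.3 244.8  34. ] r,ang 107.97994184927848 13.828195799346643 (array([545.6, 245.2,  35.4]), np.float64(1.2925497915108277))
yel [288.3 209.5] 14 [287. 241.] 11 [550.5 217.2  34. ] r,ang 107.35230894522935 28.74620250922782 (array([550. , 217.5,  34. ]), np.float64(1.086311354048749))
red [299.5 206.5] 4 [296.5 245.5] 4 [557.7 189.3  34. ] r,ang 111.36015662214541 43.74032477108675 (array([557.5, 189.5,  32.9]), np.float64(0.8891143634715907))
tab px [279.  269.5] 58 [277 264] [281 275]
tab [403.3 242.1  40. ] 250.97332538007012 14.496186391288122
tab [418.7 241.6  40. ] 235.60808681954376 14.656366114219855
tab [391.  241.9  40. ] 263.30893996789837 14.499891480573782
tab front/rear 2v (array([390.3, 242.5,  41.8]), np.float64(1.7074824073013586)) (array([418.5, 241.7,  39.5]), np.float64(0.507704625952398))
tab cen 2v (array([403. , 242.3,  28.8]), np.float64(1.0311295667606952))
lever tip 2v (array([562.6, 366.8,  73.6]), np.float64(2.001514480402404))
hinge [599.9 358.1] [231.3 190.4]
pad down [561.1 367.7] [227.4 205.9]
tip up [565.9 366.5] [226.  201.2]
tab at 15 [405.3 239.9]
tab at 30 [415.  175.6]
tab at 40 [430.7 135.2]
```

The rows are not in the units I measure in: shifts go in shares of 50 mm and turns go in shares of pi rad. I convert before sending: -34 mm is -0.68, -15 mm is -0.3, -0.117 rad / 3.1416 = -0.0372.

Call:
{"fn": "run_rows", "kwargs": {
  "motion": [
    [0,0,0,0,-0.0372],
    [0,0,0,0,-0.0372],
    [0,0,0,0,-0.0372],
    [0,0,0,0,-0.0372],
    [0,-0.3,-0.68,0,0],
    [0,-0.3,-0.68,0,0],
    [0,-0.3,-0.68,0,0],
    [0,-0.3,-0.68,0,0],
    [0,-0.3,-0.68,0,0],
    [0,-0.3,-0.68,0,0],
    [0,-0.3,-0.68,0,0],
    [0,-0.3,-0.68,0,0],
    [0,0,0,0,0],
    [0,0,0,0,0]
  ]
}}

```text
clock: 1.5
tool_pos: [401.9, 285.3, 230.9]
tool_rot: [0.001, 1.0, 0.0, -0.0]
contact_force: [1.1, 0.3, 0.4]
finger_gap: 0.001
gripper_force: 0.0
```

Call:
{"fn": "run_rows", "kwargs": {
  "motion": [
    [0,0.02,0,0.8,0],
    [0,0.02,0,0.8,0],
    [0,0.02,0,0.8,0],
    [0,0.02,0,0.8,0],
    [0,0.02,0,0.7,0],
    [0,0,0,0.24,0],
    [0,0,0,0,0],
    [0,0,-0.1,0,0],
    [0,0,-0.1,0,0],
    [0,0,-0.08,0,0],
    [0,0,0,0,0]
  ]
}}

```text
clock: 2.6
tool_pos: [397.8, 271.7, 25.6]
tool_rot: [0.0, 1.0, 0.0, 0.001]
contact_force: [0.1, 0.2, 0.0]
finger_gap: -0.004
gripper_force: 0.0
```

```bash
python3 - <<'E'
from h import *
cv2.imwrite("pics/t1.png",cv2.resize(optics.camera("top")[140:290,190:360],None,fx=4,fy=4,interpolation=cv2.INTER_CUBIC))
E
```

```text
(no output)
```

View pics/t1.png

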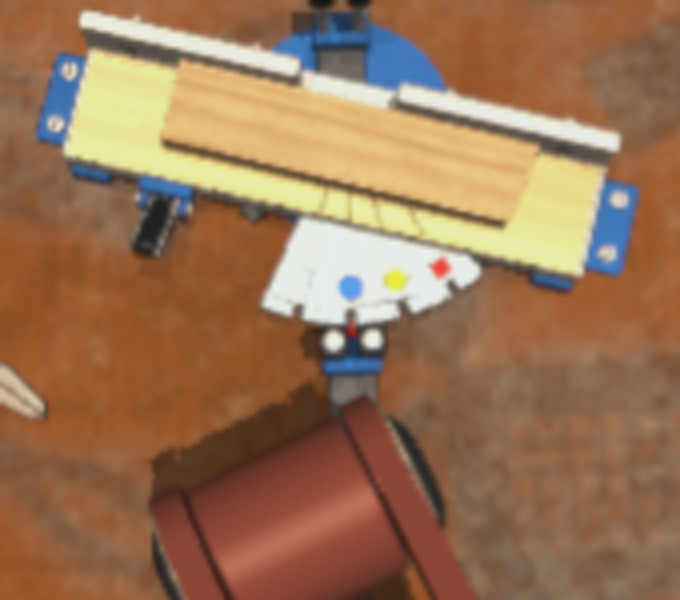

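Scaled: -3 mm is -0.06, -2 mm is -0.04.

Call:
{"fn": "run_rows", "kwargs": {
  "motion": [
    [0,0,-0.06,0,0],
    [0,0,-0.06,0,0],
    [0,0,-0.04,0,0],
    [0,0,0,0,0]
  ]
}}

```text
clock: 3.05
tool_pos: [396.8, 263.6, 24.2]
tool_rot: [0.0, 1.0, -0.0, -0.0]
contact_force: [-0.6, -0.3, 0.6]
finger_gap: -0.001
gripper_force: 0.0
```

Call:
{"fn": "run_rows", "kwargs": {
  "motion": [
    [0,0,-0.04,0,0],
    [0,0,-0.04,0,0],
    [0,0,0,0,0]
  ]
}}

```text
clock: 3.35
tool_pos: [396.9, 259.8, 24.3]
tool_rot: [0.0, 1.0, 0.0, -0.0]
contact_force: [-0.1, -0.3, -0.1]
finger_gap: -0.002
gripper_force: 0.1
```

Scaled: -2 mm is -0.04.

Call:
{"fn": "run_rows", "kwargs": {
  "motion": [
    [0,0,-0.04,0,0],
    [0,0,-0.04,0,0],
    [0,0,0,0,0]
  ]
}}

```text
clock: 3.65
tool_pos: [396.8, 256.2, 24.4]
tool_rot: [0.0, 1.0, 0.001, -0.0]
contact_force: [-1.0, 3.6, 1.2]
finger_gap: -0.001
gripper_force: 1.8
```

Call:
{"fn": "run_rows", "kwargs": {
  "motion": [
    [0,0,-0.04,0,0],
    [0,0,-0.04,0,0],
    [0,0,0,0,0]
  ]
}}

```text
clock: 3.95
tool_pos: [396.8, 251.7, 24.3]
tool_rot: [-0.0, 1.0, -0.0, -0.0]
contact_force: [-1.4, 2.9, -0.5]
finger_gap: 0.001
gripper_force: 1.8
```

Scaled: -4 mm is -0.08, -3 mm is -0.06, -0.02 rad / 3.1416 = -0.0064.

Call:
{"fn": "run_rows", "kwargs": {
  "motion": [
    [0,0,-0.08,0,-0.0064],
    [0,0,-0.08,0,-0.0064],
    [0,0,-0.08,0,-0.0051],
    [0,0,-0.08,0,-0.0051],
    [0,0,-0.08,0,-0.0051],
    [0,0,-0.08,0,-0.0051],
    [0,0,-0.08,0,-0.0051],
    [0,0,-0.08,0,-0.0051],
    [0,0,-0.08,0,-0.0051],
    [0,0,-0.08,0,-0.0051],
    [0,0,-0.08,0,-0.0051],
    [0,0,-0.06,0,-0.0038],
    [0,0,0,0,0]
  ]
}}

```text
clock: 5.25
tool_pos: [401.7, 204.7, 24.5]
tool_rot: [-0.098, 0.995, -0.0, 0.0]
contact_force: [-0.8, 0.4, -0.4]
finger_gap: -0.002
gripper_force: 0.0
```

```bash
cat > look.py <<'E'
import sys
from m import *
n=sys.argv[1]
t=optics.camera("top"); cv2.imwrite(f"pics/{n}.png",cv2.resize(t[140:290,190:360],None,fx=4,fy=4,interpolation=cv2.INTER_CUBIC))
s=optics.camera("scene"); cv2.imwrite(f"pics/{n}s.png",cv2.resize(s[165:285,220:355],None,fx=4.5,fy=4.5,interpolation=cv2.INTER_CUBIC))
E
python3 look.py t2
```

```text
(no output)
```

View pics/t2.png

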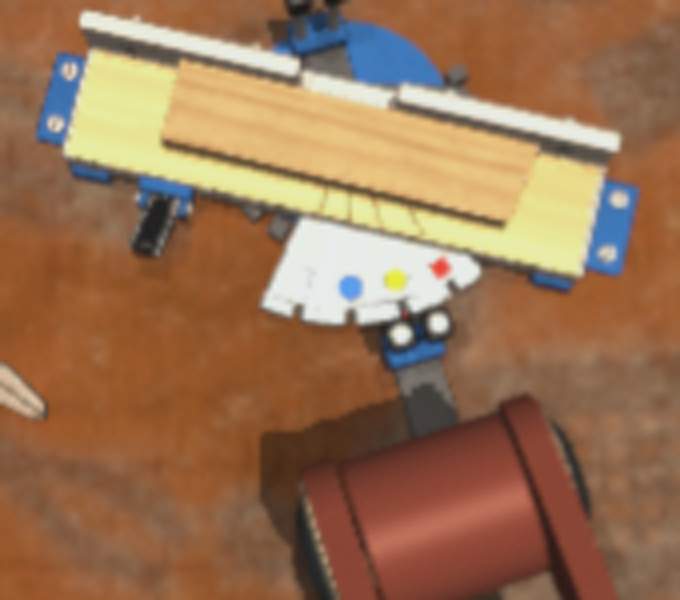

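The bar's front block has moved right and the pointer, near (405,313), stands at the yellow sign (396,280). The contact force is zero, so it seems to have clicked in. I'll back off and measure.

Scaled: -40 mm is -0.8, -20 mm is -0.4.

Call:
{"fn": "run_rows", "kwargs": {
  "motion": [
    [0,0,0.1,0,0],
    [0,0,0.3,0,0],
    [0,0,0.4,0,0],
    [0,0,0.4,0,0],
    [0,0,0.4,-0.4,0],
    [0,0,0.8,-0.8,0],
    [0,0,0.8,-0.8,0],
    [0,0,0.8,-0.4,0],
    [0,0,0,0,0]
  ]
}}

```text
clock: 6.25
tool_pos: [365.0, 397.8, 140.1]
tool_rot: [-0.1, 0.995, 0.003, 0.004]
contact_force: [-0.1, -1.1, -0.4]
finger_gap: 0.003
gripper_force: 0.0
```

```bash
python3 look.py t3; python3 - <<'E'
from m import *
np.set_printoptions(precision=1,suppress=True)
t=optics.camera("top");P=cam("top")
c,a,pts=cen(t,(0,150,120),(8,255,255),(265,245,320,285)); X=onz(P,c,40); print(c,a,X)
piv=np.array([653.5,243.5])
Y=np.array([550.5,217.2]);
for p in(X[:2],Y,np.array([403.3,242.1]),np.array([546.3,244.8])): v=piv-p; print(np.degrees(np.arctan2(v[1],v[0])),np.hypot(*v))
E
```

```text
[304.7 264.8] 57 [413.9 179.7  40. ]
14.922244909399568 247.93899287378628
14.323831093657656 106.3047035648
0.32059653944607025 250.2039168358481
-0.6947841645212368 107.20788217290746
```

View pics/t3.png

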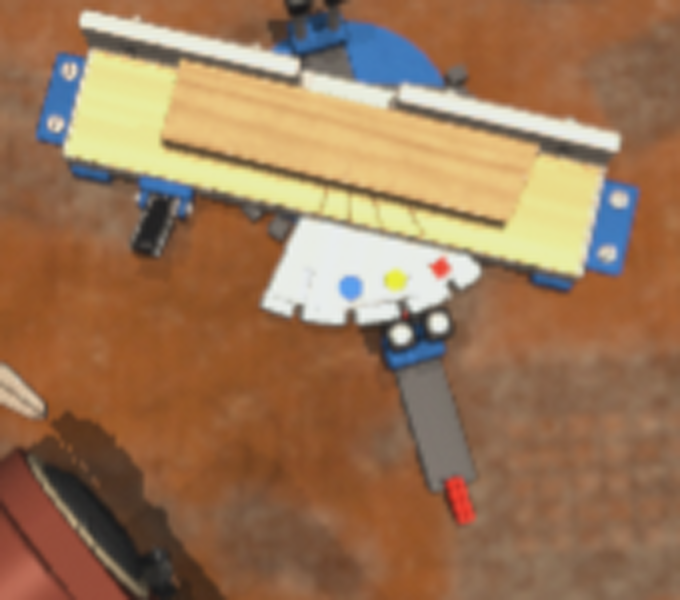

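The picture shows the bar with its tab at (459,500), rotated 14.6° from its start in the 15° stop. The pointer (405,313) is on the yellow mark's line, and the lever and batten haven't moved. Next comes the lever. I'll press near box (-111,+103), a little left of centre so that only one side strip can touch.

Scaled: -26 mm is -0.52, -25 mm is -0.5, 0.1135 rad / 3.1416 = 0.0361.

Call:
{"fn": "run_rows", "kwargs": {
  "motion": [
    [0,0,0,0,0.0361],
    [0,0,0,0,0.0361],
    [0,0,0,0,0.0361],
    [0,0,0,0,0.0361],
    [0,-0.52,0.066,0,0],
    [0,-0.52,0.066,0,0],
    [0,-0.52,0.066,0,0],
    [0,-0.52,0.066,0,0],
    [0,-0.52,0.066,0,0],
    [0,-0.52,0.066,0,0],
    [0,-0.52,0.066,0,0],
    [0,-0.5,0.066,0,0],
    [0,0,0,0.4,0],
    [0,0,0,0.4,0],
    [0,0,0,0,0]
  ]
}}

```text
clock: 7.9
tool_pos: [568.1, 361.8, 89.1]
tool_rot: [0.13, 0.992, -0.003, -0.004]
contact_force: [-0.5, -0.3, -0.0]
finger_gap: 0.003
gripper_force: 0.0
```

Call:
{"fn": "run_rows", "kwargs": {
  "motion": [
    [0,0,0,0,0],
    [0,0,0,0,0],
    [0,0,0,0,0]
  ]
}}

```text
clock: 8.2
tool_pos: [571.6, 365.1, 96.4]
tool_rot: [0.129, 0.992, 0.001, 0.001]
contact_force: [0.1, 0.2, 0.0]
finger_gap: 0.002
gripper_force: 0.0
```

```bash
python3 - <<'E'
from h import *
s=manip.read_state();print(s["tool_pos"],s["tool_rot"])
E
```

```text
[571.55558056 365.12778582  96.43704514] [1.28577931e-01 9.91698881e-01 5.43565116e-04 8.65335375e-04]
```

Scaled: 6 mm is 0.12, 5 mm is 0.1.

Call:
{"fn": "run_rows", "kwargs": {
  "motion": [
    [0,0.02,0.12,0,0],
    [0,0,0,0.1,0],
    [0,0,0,0.1,0],
    [0,0,0,0.1,0],
    [0,0,0,0.08,0],
    [0,0,0,0.08,0],
    [0,0,0,0.08,0],
    [0,0,0,0,0]
  ]
}}

```text
clock: 9.0
tool_pos: [570.5, 371.7, 68.6]
tool_rot: [0.128, 0.992, 0.0, -0.001]
contact_force: [-3.3, -0.3, 5.5]
finger_gap: -0.001
gripper_force: 2.4
```

Call:
{"fn": "run_rows", "kwargs": {
  "motion": [
    [0,0,0,0.08,0],
    [0,0,0,0.08,0],
    [0,0,0,0.08,0],
    [0,0,0,0,0]
  ]
}}

```text
clock: 9.4
tool_pos: [571.4, 370.9, 55.1]
tool_rot: [0.129, 0.992, -0.0, -0.0]
contact_force: [-0.2, 0.1, 1.2]
finger_gap: 0.002
gripper_force: 0.3
```

Call:
{"fn": "run_rows", "kwargs": {
  "motion": [
    [0,0,0,0.08,0],
    [0,0,0,0.08,0],
    [0,0,0,0,0]
  ]
}}

```text
clock: 9.7
tool_pos: [571.1, 370.8, 47.0]
tool_rot: [0.129, 0.992, -0.0, -0.0]
contact_force: [-1.5, -0.9, -0.2]
finger_gap: -0.001
gripper_force: 0.0
```

Scaled: 2 mm is 0.04.

Call:
{"fn": "run_rows", "kwargs": {
  "motion": [
    [0,0,0,0.04,0],
    [0,0,0,0.04,0],
    [0,0,0,0,0]
  ]
}}

```text
clock: 10.0
tool_pos: [571.3, 370.9, 43.5]
tool_rot: [0.128, 0.992, -0.0, -0.0]
contact_force: [0.0, 0.1, 0.4]
finger_gap: 0.004
gripper_force: 0.0
```

Call:
{"fn": "run_rows", "kwargs": {
  "motion": [
    [0,0,0,0.02,0],
    [0,0,0,0.02,0],
    [0,0,0,0,0],
    [0,0,0,0,0]
  ]
}}

```text
clock: 10.4
tool_pos: [571.4, 370.9, 43.0]
tool_rot: [0.128, 0.992, -0.0, -0.0]
contact_force: [-3.7, -1.3, 7.4]
finger_gap: -0.0
gripper_force: 3.2
```

Scaled: 1 mm is 0.02.

Call:
{"fn": "run_rows", "kwargs": {
  "motion": [
    [0,0,0,0.02,0],
    [0,0,0,0.02,0],
    [0,0,0,0,0],
    [0,0,0,0,0],
    [0,0,0,0,0]
  ]
}}

```text
clock: 10.9
tool_pos: [571.5, 371.0, 42.8]
tool_rot: [0.128, 0.992, -0.0, -0.0]
contact_force: [-7.3, -2.9, 14.7]
finger_gap: -0.0
gripper_force: 7.1
```

Call:
{"fn": "run_rows", "kwargs": {
  "motion": [
    [0,0,0,-0.1,0],
    [0,0,0,-0.4,0],
    [0,0,0,-0.7,0],
    [0,0.6,0.2,-0.6,0],
    [0,0.9,0.3,0,0],
    [0,0.9,0.3,0,0],
    [0,0.9,0.3,0,0],
    [0,0.6,0.2,0,0],
    [0,0,0,0,0],
    [0,0,0,0,0],
    [0,0,0,0,0]
  ]
}}

```text
clock: 12.0
tool_pos: [400.5, 483.0, 129.9]
tool_rot: [0.129, 0.992, -0.0, 0.0]
contact_force: [-0.8, 0.3, -0.1]
finger_gap: 0.001
gripper_force: 0.0
```

```bash
python3 look.py t4
```

```text
(no output)
```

View pics/t4.png

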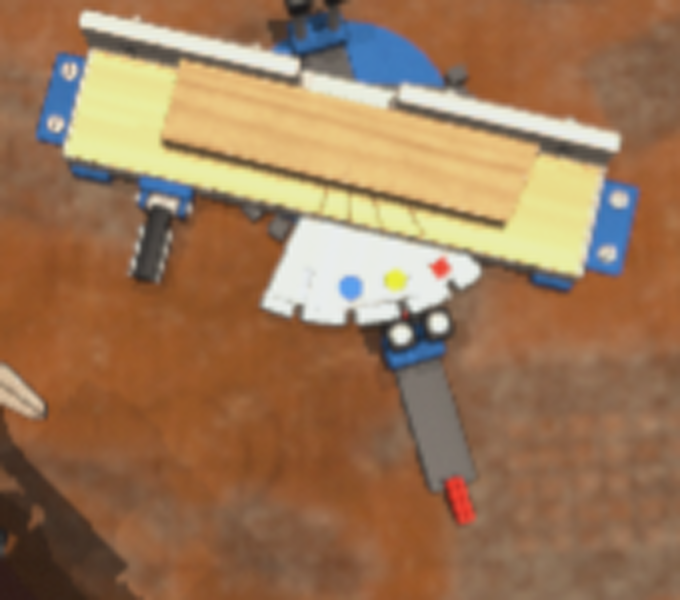

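View pics/t4s.png

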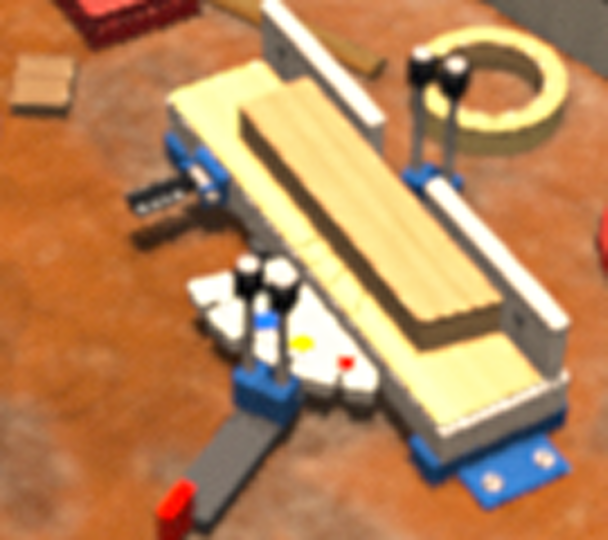

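The lever now lies out to the front, with its tip at top zoom (148,281) and scene zoom (130,200). The bar, with its tab at (459,500), and the batten haven't moved. I'll check the height of the lever tip before handing in.

```bash
python3 - <<'E'
from h import *
np.set_printoptions(precision=1,suppress=True)
P=cam("top");Q=cam("scene")
z=lambda x,y:(190+(x+.5)/4-.5,140+(y+.5)/4-.5)
y=lambda a,b:(220+(a+.5)/4.5-.5,165+(b+.5)/4.5-.5)
for a,b in(((147,281),(130,200)),((131,278),(125,193)),((162,282),(138,212))):print(two(P,z(*a),Q,y(*b)))
yw=np.radians(-14.5);B=np.array([[np.cos(yw),-np.sin(yw)],[np.sin(yw),np.cos(yw)]])
X=np.array([654,244])+B@[-130,97];print(X,[proj(P,[*X,h]) for h in(42,50)],z(147,281))
E
```

```text
(array([549.1, 369.4,  46.8]), np.float64(1.1271290114181551))
(array([552.2, 379. ,  44. ]), np.float64(0.6413956658176062))
(array([548.6, 360.9,  42.9]), np.float64(2.040246931815612))
[552.4 370.5] [array([226., 209.]), array([225.7, 208.5])] (226.375, 209.875)
```

```bash
python3 -c "
from plant import manip, optics
print(manip.close_job())"
```

```text
the job is handed in; nothing more can be done
None
```

The job is handed in: the bar stands clicked into the hexagon stop and the cam lever is pressed fully down, both checked in the camera views, but the judge's verdict was not shown.

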